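Set the cup gauge with its knurled wheel

ROBOT

A 6-joint arm with a two-finger parallel gripper is mounted at the origin on the work surface; the furniture and walls round the work are solid. World frame = base frame: x ahead of the robot, y to its left, z up, the work surface at z = 0. Lengths are in m, angles in degrees, forces in N, time in s.
With the tool pointing down it reaches from about 0.35 to 0.875 m from the base axis. Payload 4.2 kg.
Tool frame: the origin (TCP) lies midway between the tips of the shut fingers; the grasp point (between the pads) lies 19 mm behind it; z points along the fingers, y is the direction in which the jaws open and shut (so a half turn about z gives the same grasp; the last joint's range is limited). The gripper opens to 87 mm and grips with 3 to 60 N. Pads are 19 mm wide; open, the fingers measure 117 mm over their backs; the gripper's body (75 mm by 190 mm) begins 51 mm behind the grasp point.
Start: joints at [-49.584, 22.042, 0.453, 0, -68.411, -14.817], TCP at [0.27, -0.564, 0.223] pointing down, gripper open.
Joint ranges: [-179.83, 179.83], [-69.29, 118.12], [-61.27, 80.66], [-181.25, 117.63], [-171.15, -9.14], [-177.46, 177.46]. Speed limits (degrees/s): [159.86, 159.86, 180, 180, 180, 180].

INTERFACE

Orientations are given as a 3x3 rotation matrix whose columns are the frame's x, y, z axes.
In Python, from station import r gives the robot as it stands.
- The arm moves only by the tool play_rows, never from a script. Its argument "commands" is a list that holds one entry, the list of rows, each a list of 7 numbers: the shift along the world's x, y, z in m, then the turn, a rotation vector about the world's x, y, z in rad, then the closure, from 0 (fully open) to 1 (shut). A call has 1 to 5 rows; each row is the pose to reach, as a shift and turn from the pose commanded when the call began; what a row does not reach only later rows make up. A row lasts 1/10 s, in which the tool goes at most 50 mm and 8.59 degrees, less where a joint would pass 70% of its speed; a pose out of reach is approached as far as the arm can. A call with a gripper value outside its range is refused whole. The fingers move at their own pace and stop on an object; the grip force is fixed at half the most. Time passes only in rows, so rows that repeat a pose let the fingers close. It gives the time, the measured TCP pose, the force and the opening at its end, in the units of the state.
- r.sense(): the state, without advancing time (a new reading comes with each control period).
- r.capture(name): name is "scene" or "top"; returns a dict with "image" (420x560x3 uint8, red, green, blue), "range_z" (420x560 float32, m along the optical axis (not along the pixel's ray), 0 where there is no reading), "intrinsics" (3x3 intrinsics, pixels), "k1" (the pictures are not rectified: a ray, as slopes to the right and down, at radius r is drawn at 1 + k1 r^2 times it, then the intrinsics apply), "extrinsics" (4x4, takes a point from camera to world coordinates). Camera axes: x right, y up, looking along -z (the intrinsics and any distortion apply to the point x, -y, -z); pixel columns grow to the right and rows downward; lengths in m; the calibration is good to about 2 mm. A picture is of the moment at which its call begins.
- r.finish_job(): hands the job in, once; it reports no verdict.
The state is a dict: "time_s": time; "joints": joint angles; "joint_velocities": joint speeds; "effort": joint torques, N m; "tcp_pos": TCP position; "ee_rot": TCP orientation; "wrist_force": force on the tool from outside, world axes, zero at the start; "moment": the same for the moment, N m; "gripper_width": opening from 0.0 (shut) to 1.0 (fully open).
Only numpy, scipy, OpenCV 4.12 (cv2) and the standard library are available. Lean on these libraries where they do the work, as an engineer would, in place of code of your own. Each camera call takes 0.05 s, during which the arm holds its last target. There are 200 camera calls.

TASK

Set the jaw gauge for the next cups: press a fingertip lightly on the top of its knurled wheel and roll the wheel, in several strokes if needed, until the sliding jaw has closed up so far that its pointer stands in the notch of the gauge mark. Move the jaw by the wheel alone, do not push on the jaw itself, and leave the cups and other things around it where they are; then take the finger off.

Things in the scene. Friction and masses are not known exactly. Their poses are not given: they have to be found in the camera images.
- gauge: Immovable bench gauge, screwed down: dark base plate 125 (x) x 150 (y) x 12 mm; origin under its middle, on the table; y = the closing direction of the sliding jaw, z up. Grey wheel housing in front: 47 mm (x) by 94 mm (y) about x = -35, y = 0 mm, top 72 mm up. Behind it, along y, an aluminium rail with two steel jaws, 97 mm high, x = 21 to 59 mm; fixed jaw's face at y = +40 mm
- wheel_top (a point): Highest point of the knurled wheel when not pressed: x = -35, y = 0, z = 80 mm in the gauge's frame; same axes. The rim stands 8 mm proud of the housing; under the finger the wheel gives way up to 5 mm on a spring (about 3.5 N at first touch, 9.5 N fully down, then a hard stop). The point itself is fixed to the gauge and does not move
- adjuster_wheel: Knurled steel wheel, radius 35 mm, 24 mm wide, axle level along the gauge's x; origin at its centre, turns with it. Its top moving towards the gauge's +y closes the jaw, towards -y opens it: 0.57 mm of jaw travel per mm rolled at the rim (20 mm per rad), 3.3 rad between stops. It stays where left; 1 to 2 N at the rim turns it; at the start 0.05 to 0.6 rad from the open stop
- slide_jaw: Sliding jaw: 38 x 20 mm carriage on the rail, 16 mm thick steel blade, and a thin dark pointer (3 mm wide) reaching forward (-x) over the scale strip between rail and wheel housing. Origin at table height; it moves along the gauge's y with the pointer, and dips with the wheel (same sprung slide) while that is pressed
- pointer (a point): Tip of the sliding jaw's pointer, 69 mm above the table; same axes as the gauge
- gauge_mark: Gauge mark: small white rider, 26 mm (y) by 24 mm (x), fixed on the aluminium scale strip (55 mm above the table); two black lugs, each 9 mm wide, leave a notch 8 mm wide between them; the pointer passes 6 mm above the lugs. Origin at the middle of its underside, gauge's axes. At the start the pointer is 14 to 55 mm short of it, on the open side
- mark (a point): Middle of the gauge mark's notch, at the height of the unpressed pointer; same axes as the gauge. The jaw is set when the pointer has the same y as this point in the gauge's frame
- sake_cup_3: Loose small brown stoneware cup, 54 mm wide, 41 mm high, in front of the gauge; leave it. Origin under its middle
- sake_cup_4: Loose small brown stoneware cup, 52 mm wide, 43 mm high, at the left end of the gauge; leave it. Origin under its middle
- jar_blue_lid: Loose small paint jar, 41 mm wide, 70 mm high, in front of the gauge; leave it. Origin under its middle
- eraser: Loose eraser in a card sleeve, 20 x 44 x 13 mm, in front of the gauge; leave it. Origin under its middle
- needle_tool: Loose needle tool with wooden handle, 125 mm long, 10 mm thick, lying nearer to the robot; leave it. Origin under its middle

How it is judged:
By the outcome, as a careful person would: the job done as asked, in the order asked, and still so for the second after the job is handed in, with the robot touching nothing.
It also fails if it takes over 48 s, if anything falls off the work surface, if the arm or the gripper's body presses on something with over 40 N, if the wrist force passes 120 N, or if a joint passes its speed limit or range.

## Working session

There is one attempt and no reset: what is moved stays moved. The work goes in short steps, Python scripts to look and compute and a tool call to move; the robot and the scene stay as the last step left them, time stands still between calls to the robot, and variables do not carry over. Pictures are saved under pics/ and viewed, about 8 in all and at most 12, crops included, and the job is handed in when it is done.

Besides the shell and the picture viewer there is one more tool, called after "Call:" by a JSON object that holds its "method" and its "body", one argument or row to a line. play_rows: Moves the arm, as the interface text tells. Its arguments: {"type":"object","properties":{"commands":{"type":"array","items":{"type":"array","items":{"type":"array","items":{"type":"number"}}}}},"required":["commands"]}

```bash
mkdir -p pics; ls
cat > h.py <<'E'
import numpy as np, cv2
from station import r
def cap(n):
    return r.capture(n)
def save(c,p,crop=None,s=1):
    im=c["image"][:,:,::-1]
    if crop: a,b,d,e=crop; im=im[b:e,a:d]
    im=cv2.resize(im,None,fx=s,fy=s,interpolation=cv2.INTER_CUBIC) if s!=1 else im
    cv2.imwrite(p,np.ascontiguousarray(im))
def ray(c,u,v):
    K=np.array(c["intrinsics"]);k1=float(c["k1"])
    p=cv2.undistortPoints(np.array([[[u,v]]],float),K,np.array([k1,0,0,0,0.]))[0,0]
    d=np.array([p[0],-p[1],-1.0]); E=np.array(c["extrinsics"])
    return E[:3,3],E[:3,:3]@d
def onz(c,u,v,z):
    o,d=ray(c,u,v); return o+d*(z-o[2])/d[2]
def rng(c,u,v):
    o,d=ray(c,u,v); return o+d*c["range_z"][int(round(v)),int(round(u))]
def proj(c,P):
    E=np.linalg.inv(np.array(c["extrinsics"]));K=np.array(c["intrinsics"])
    q=E[:3,:3]@np.array(P)+E[:3,3]; x,y=q[0]/-q[2],-q[1]/-q[2]; f=1+float(c["k1"])*(x*x+y*y)
    return K[0,0]*x*f+K[0,2],K[1,1]*y*f+K[1,2]
E
python3 - <<'E'
from h import *
for n in("scene","top"):
    c=cap(n); save(c,f"pics/{n}0.png"); print(n,c["intrinsics"],c["k1"],c["extrinsics"])
s=r.sense(); print(s)
E
```

```text
pics
scene [[514.77509607   0.         280.13687038]
 [  0.         514.77509607 209.13619856]
 [  0.           0.           1.        ]] -0.012120438003422291 [[-0.80029964  0.32654024 -0.50288364  0.07125515]
 [-0.59944312 -0.4165253   0.68350173  0.54022043]
 [ 0.01372706  0.84845633  0.52908735  0.51719149]
 [ 0.          0.          0.          1.        ]]
top [[387.01334278   0.         281.10259657]
 [  0.         387.01334278 221.74351475]
 [  0.           0.           1.        ]] 0.013248837029538205 [[-0.01396287  0.99648676 -0.08257831  0.43799108]
 [-0.99971391 -0.01551654 -0.01820268 -0.03441717]
 [-0.01942006  0.08230053  0.99641833  0.93521472]
 [ 0.          0.          0.          1.        ]]
{'time_s': 0.1, 'joints': array([-4.95834850e+01,  2.20872641e+01,  3.87875090e-01, -2.37356045e-02,
       -6.84099336e+01, -1.48177783e+01]), 'joint_velocities': array([-0.14856781, -0.09660211,  0.23681299,  0.21181383,  0.0160889 ,
       -0.06412899]), 'effort': array([-5.26927852e-04, -3.91690493e+01,  1.87935054e+01,  4.23188701e+00,
        1.34312062e-02, -8.98910889e-05]), 'tcp_pos': array([ 0.26983704, -0.5631661 ,  0.22156532]), 'ee_rot': array([[-9.01908008e-01, -4.31927139e-01, -9.43764362e-04],
       [-4.31928155e-01,  9.01906409e-01,  1.70240491e-03],
       [ 1.15872246e-04,  1.94305102e-03, -9.99998106e-01]]), 'wrist_force': array([-0.01250123, -0.75325067,  0.24194795]), 'moment': array([ 0.01410624, -0.02541001,  0.02018393]), 'gripper_width': 0.9976696592768209}
```

View pics/scene0.png

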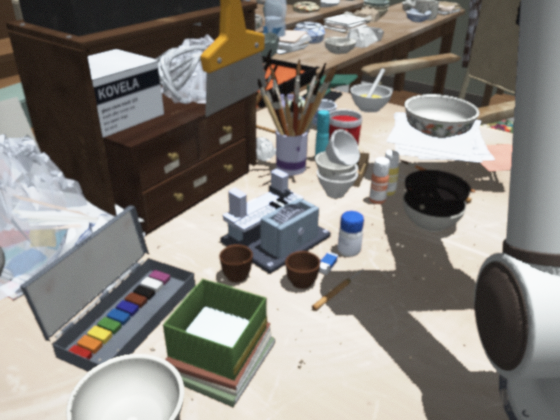

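View pics/top0.png

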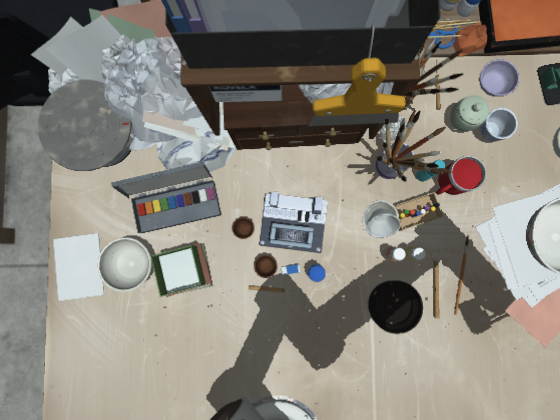

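The scene view shows the gauge at about (278,222), with cups at (236,262) and (302,268). In the top view the gauge is at about (293,222), its wheel at (292,234). The cups there are at (243,228) and (265,265), the eraser at (291,269) and the jar at (317,272). Next I'll zoom in on both.

Run:
```python
from h import *
a=cap("top"); b=cap("scene")
save(a,"pics/z1.png",(250,180,340,260),8)
save(b,"pics/z2.png",(215,160,335,270),6)
i1=cv2.imread("pics/z1.png");i2=cv2.imread("pics/z2.png")
for u in range(260,335,10):
    print(u,[np.round(rng(a,u,v)[2]*1000).astype(int) for v in range(188,260,5)])
```

```text
260 [np.int64(1), np.int64(1), np.int64(2), np.int64(4), np.int64(0), np.int64(1), np.int64(2), np.int64(-1), np.int64(2), np.int64(-2), np.int64(13), np.int64(14), np.int64(-1), np.int64(-1), np.int64(28)]
270 [np.int64(0), np.int64(-1), np.int64(59), np.int64(98), np.int64(57), np.int64(55), np.int64(11), np.int64(11), np.int64(11), np.int64(15), np.int64(10), np.int64(14), np.int64(1), np.int64(4), np.int64(11)]
280 [np.int64(1), np.int64(-3), np.int64(57), np.int64(57), np.int64(56), np.int64(58), np.int64(56), np.int64(14), np.int64(49), np.int64(68), np.int64(69), np.int64(73), np.int64(0), np.int64(0), np.int64(0)]
290 [np.int64(-1), np.int64(3), np.int64(58), np.int64(57), np.int64(57), np.int64(58), np.int64(56), np.int64(12), np.int64(73), np.int64(82), np.int64(80), np.int64(73), np.int64(9), np.int64(3), np.int64(2)]
300 [np.int64(0), np.int64(-2), np.int64(61), np.int64(59), np.int64(60), np.int64(60), np.int64(59), np.int64(10), np.int64(73), np.int64(74), np.int64(76), np.int64(73), np.int64(14), np.int64(0), np.int64(0)]
310 [np.int64(-1), np.int64(1), np.int64(58), np.int64(60), np.int64(56), np.int64(58), np.int64(54), np.int64(15), np.int64(70), np.int64(71), np.int64(74), np.int64(74), np.int64(10), np.int64(0), np.int64(2)]
320 [np.int64(0), np.int64(3), np.int64(97), np.int64(99), np.int64(97), np.int64(67), np.int64(58), np.int64(48), np.int64(15), np.int64(12), np.int64(12), np.int64(12), np.int64(16), np.int64(2), np.int64(-1)]
330 [np.int64(2), np.int64(1), np.int64(-2), np.int64(2), np.int64(0), np.int64(3), np.int64(-1), np.int64(1), np.int64(935), np.int64(2), np.int64(2), np.int64(-1), np.int64(1), np.int64(-2), np.int64(1)]
```

View pics/z1.png

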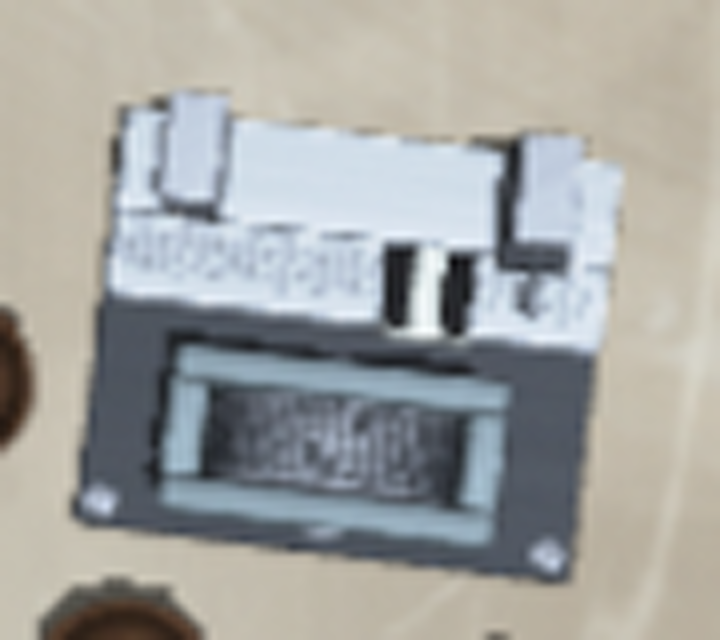

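View pics/z2.png

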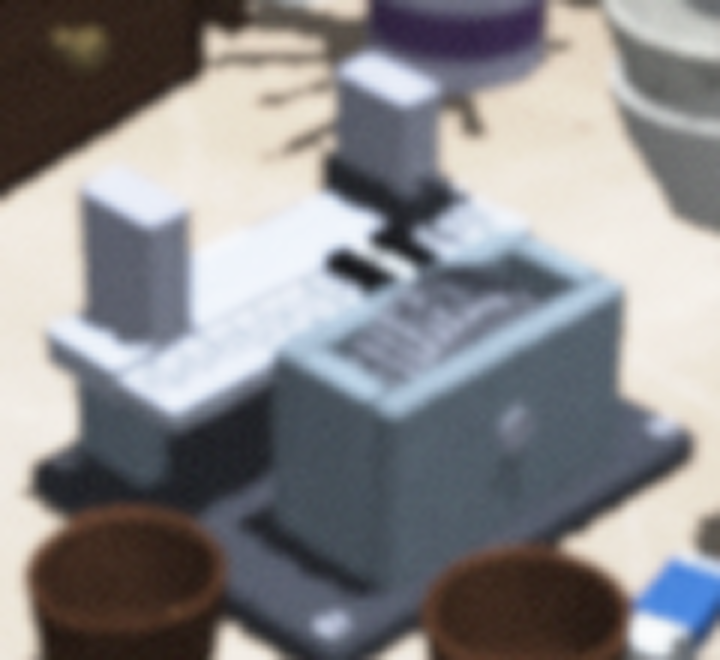

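The top crop shows the fixed jaw on the left (195,150) and the sliding jaw on the right (548,190). Its dark carriage and pointer are at about (535,255–305). The white notch is at (428,290) between its black lugs, and the wheel centre is at about (336,440). So closing is image-left, about world +y.

```bash
cat > g.py <<'E'
from h import *
E
python3 - <<'E'
from h import *
a=cap("top")
def P(x,y,z): return onz(a,250+(x+.5)/8-.5,180+(y+.5)/8-.5,z)
plate=[P(72,520,.012),P(570,580,.012)]
H=[P(180,345,.072),P(510,385,.072),P(490,545,.072),P(160,505,.072)]
print("plate front len",np.linalg.norm(plate[0]-plate[1])); 
print("housing sides",[round(np.linalg.norm(H[i]-H[(i+1)%4]),4) for i in range(4)])
for n,v in(("plate",plate[0]-plate[1]),("Hback",H[0]-H[1]),("Hfront",H[3]-H[2])): print(n,np.degrees(np.arctan2(-v[0],v[1])))
print("housing centre",np.mean(H,0))
th=np.arctan2(-(plate[0]-plate[1])[0],(plate[0]-plate[1])[1])
y=np.array([-np.sin(th),np.cos(th),0]);x=np.array([np.cos(th),np.sin(th),0])
print("from plate front mid: wheel", (plate[0]+plate[1])/2+x*(.0625-.035))
c=np.mean(H,0)-x*-.035
for n,q in(("jawL",P(195,150,.097)),("jawR",P(548,185,.097)),("notch",P(428,285,.069)),("notch@61",P(428,285,.061)),("ptr",P(528,300,.069)),("lugL",P(397,285,.063)),("lugR",P(460,295,.063))):
  print(n,np.round(1000*np.array([(q-c)@x,(q-c)@y]),1))
E
```

```text
plate front len 0.1491039254122053
housing sides [np.float64(0.0928), np.float64(0.0449), np.float64(0.0925), np.float64(0.0451)]
plate -7.670211334881432
Hback -7.814930795455361
Hfront -7.725330401742806
housing centre [ 0.47913834 -0.0412164   0.072     ]
from plate front mid: wheel [ 0.47804137 -0.04058417  0.012     ]
jawL [39.3 47.4]
jawR [ 41.  -49.3]
notch [ 12.8 -20.7]
notch@61 [ 13.7 -20.9]
ptr [ 11.9 -49. ]
lugL [ 12.4 -12.2]
lugR [ 11.7 -30.2]
```

The gauge is yawed −7.7° with the wheel top at about (0.4785, −0.041, 0.080). The sizes check out: plate 149 mm, housing 92.7 × 45 mm. The pointer is about 28 mm short of the notch, which is about 49 mm of rim roll. I'll travel over at height with the fingers shut and the jaw axis along the gauge's y.

Call:
{"method": "play_rows", "body": {
  "commands": [
    [[0.016,0.04,0,0,0,-0.1,1],[0.032,0.08,0,0,0,-0.2,1],[0.048,0.12,0,0,0,-0.3,1],[0.064,0.16,0,0,0,-0.4,1],[0.08,0.2,0,0,0,-0.5,1]]
  ]
}}

```text
time_s: 0.75
tcp_pos: [0.3503, -0.362, 0.2225]
ee_rot: [[-0.998, 0.058, 0.0], [0.058, 0.998, -0.0], [-0.0, -0.0, -1.0]]
wrist_force: [0.3, 0.2, 0.1]
gripper_width: 0.63
```

Call:
{"method": "play_rows", "body": {
  "commands": [
    [[0.016,0.04,0,0,0,-0.04,1],[0.032,0.08,0,0,0,-0.08,1],[0.048,0.12,0,0,0,-0.08,1],[0.064,0.16,0,0,0,-0.08,1],[0.08,0.2,0,0,0,-0.08,1]]
  ]
}}

```text
time_s: 1.25
tcp_pos: [0.4303, -0.1619, 0.2228]
ee_rot: [[-0.991, 0.133, 0.001], [0.133, 0.991, -0.0], [-0.001, 0.0, -1.0]]
wrist_force: [0.3, -0.0, 0.1]
gripper_width: 0.17
```

Call:
{"method": "play_rows", "body": {
  "commands": [
    [[0.016,0.037,0,0,0,0,1],[0.032,0.074,-0.01,0,0,0,1],[0.047,0.111,-0.04,0,0,0,1],[0.047,0.111,-0.08,0,0,0,1],[0.047,0.111,-0.12,0,0,0,1]]
  ]
}}

```text
time_s: 1.75
tcp_pos: [0.4778, -0.0512, 0.1018]
ee_rot: [[-0.991, 0.13, 0.002], [0.13, 0.991, 0.001], [-0.002, 0.001, -1.0]]
wrist_force: [0.0, -0.5, -0.6]
gripper_width: 0.005
```

Call:
{"method": "play_rows", "body": {
  "commands": [
    [[0,0,-0.005,0,0,0,1],[0,0,-0.01,0,0,0,1],[0,0,-0.015,0,0,0,1],[0,0,-0.015,0,0,0,1]]
  ]
}}

```text
time_s: 2.15
tcp_pos: [0.4779, -0.0528, 0.0886]
ee_rot: [[-0.991, 0.133, 0.002], [0.133, 0.991, 0.0], [-0.002, 0.001, -1.0]]
wrist_force: [-0.3, 0.8, 0.7]
gripper_width: 0.006
```

Run:
```python
from h import *
b=cap("scene"); save(b,"pics/c1.png",(215,110,335,240),4.5)
print(r.sense()["tcp_pos"],r.sense()["wrist_force"])
```

```text
[ 0.47796824 -0.05273071  0.08882756] [-0.23077417  0.20119898  0.69125535]
```

View pics/c1.png

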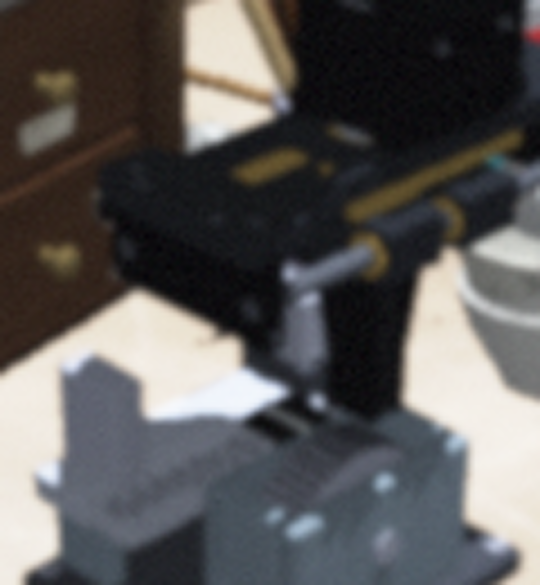

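The view shows the shut fingers (crop ~(340,370)) just above the wheel, towards its open side, clear of the jaws and the mark at (285,420). I'll lower onto the wheel.

Call:
{"method": "play_rows", "body": {
  "commands": [
    [[0,0,-0.003,0,0,0,1],[0,0,-0.006,0,0,0,1],[0,0,-0.008,0,0,0,1],[0,0,-0.008,0,0,0,1]]
  ]
}}

```text
time_s: 2.6
tcp_pos: [0.4772, -0.0527, 0.0796]
ee_rot: [[-0.991, 0.133, 0.0], [0.133, 0.991, -0.0], [-0.0, -0.0, -1.0]]
wrist_force: [-0.6, -0.6, 1.5]
gripper_width: 0.005
```

Call:
{"method": "play_rows", "body": {
  "commands": [
    [[0,0,-0.001,0,0,0,1],[0,0,-0.001,0,0,0,1]]
  ]
}}

```text
time_s: 2.8
tcp_pos: [0.4773, -0.0527, 0.0789]
ee_rot: [[-0.991, 0.132, 0.0], [0.132, 0.991, -0.0], [-0.0, -0.0, -1.0]]
wrist_force: [-0.8, 0.0, 4.8]
gripper_width: 0.001
```

Call:
{"method": "play_rows", "body": {
  "commands": [
    [[0,0,-0.001,0,0,0,1],[0,0,-0.001,0,0,0,1]]
  ]
}}

```text
time_s: 3.0
tcp_pos: [0.4773, -0.0527, 0.0779]
ee_rot: [[-0.991, 0.133, 0.001], [0.133, 0.991, -0.0], [-0.001, -0.0, -1.0]]
wrist_force: [-1.1, -0.5, 6.0]
gripper_width: 0.006
```

Contact is at z ≈ 0.0795, now 6 N at about 2 mm of give. First stroke is 24 mm.

Call:
{"method": "play_rows", "body": {
  "commands": [
    [[0.0006,0.0048,-0.0005,0,0,0,1],[0.0013,0.0096,-0.0005,0,0,0,1],[0.0019,0.0144,-0.0005,0,0,0,1],[0.0026,0.0192,-0.0005,0,0,0,1],[0.0032,0.0238,-0.0005,0,0,0,1]]
  ]
}}

```text
time_s: 3.5
tcp_pos: [0.4806, -0.0289, 0.0776]
ee_rot: [[-0.991, 0.132, 0.001], [0.132, 0.991, -0.001], [-0.001, -0.0, -1.0]]
wrist_force: [-1.4, -1.4, 6.0]
gripper_width: 0.006
```

Call:
{"method": "play_rows", "body": {
  "commands": [
    [[0,0,0,0,0,0,1],[0,0,0.005,0,0,0,1],[0,0,0.015,0,0,0,1],[0,0,0.015,0,0,0,1]]
  ]
}}

```text
time_s: 3.9
tcp_pos: [0.481, -0.0287, 0.0932]
ee_rot: [[-0.991, 0.133, 0.002], [0.133, 0.991, 0.001], [-0.002, 0.001, -1.0]]
wrist_force: [0.2, 1.0, -0.7]
gripper_width: 0.009
```

Run:
```python
from h import *
b=cap("scene"); a=cap("top")
A=cv2.resize(b["image"][150:240,225:325],None,fx=5,fy=5,interpolation=2)
B=cv2.resize(a["image"][180:260,250:340],None,fx=3,fy=3,interpolation=2)
I=np.zeros((450,770,3),np.uint8); I[:450,:500]=A; I[:240,500:]=B
cv2.imwrite("pics/c2.png",I[:,:,::-1]); print(r.sense()["wrist_force"])
```

```text
[ 0.19709836 -0.0395269   0.72395903]
```

View pics/c2.png

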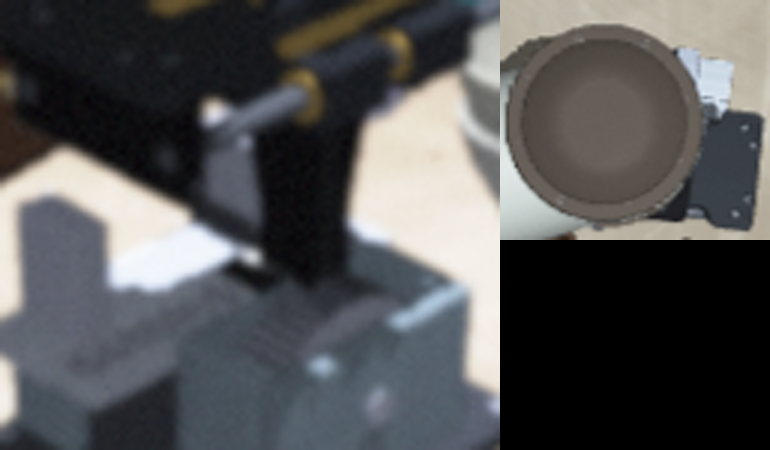

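The sliding jaw's blade has moved left (crop (235,190), behind the finger). Second stroke is 20 mm, deliberately short.

Call:
{"method": "play_rows", "body": {
  "commands": [
    [[-0.0015,-0.011,0,0,0,0,1],[-0.003,-0.022,0,0,0,0,1],[-0.003,-0.022,-0.007,0,0,0,1],[-0.003,-0.022,-0.013,0,0,0,1],[-0.003,-0.022,-0.015,0,0,0,1]]
  ]
}}

```text
time_s: 4.5
tcp_pos: [0.4771, -0.0513, 0.0767]
ee_rot: [[-0.991, 0.133, -0.001], [0.133, 0.991, -0.001], [0.001, -0.001, -1.0]]
wrist_force: [-0.9, -2.1, 7.5]
gripper_width: 0.009
```

Call:
{"method": "play_rows", "body": {
  "commands": [
    [[0,0,-0.0005,0,0,0,1],[0,0,-0.0005,0,0,0,1]]
  ]
}}

```text
time_s: 4.7
tcp_pos: [0.4771, -0.0512, 0.0768]
ee_rot: [[-0.991, 0.132, -0.001], [0.132, 0.991, -0.001], [0.001, -0.001, -1.0]]
wrist_force: [-2.8, -1.7, 6.5]
gripper_width: 0.007
```

Call:
{"method": "play_rows", "body": {
  "commands": [
    [[0.0005,0.004,0,0,0,0,1],[0.0011,0.008,0,0,0,0,1],[0.0016,0.012,0,0,0,0,1],[0.0022,0.016,0,0,0,0,1],[0.0027,0.02,0,0,0,0,1]]
  ]
}}

```text
time_s: 5.2
tcp_pos: [0.48, -0.0309, 0.0771]
ee_rot: [[-0.991, 0.132, -0.0], [0.132, 0.991, -0.001], [0.0, -0.001, -1.0]]
wrist_force: [-1.4, -1.6, 7.3]
gripper_width: 0.002
```

Call:
{"method": "play_rows", "body": {
  "commands": [
    [[0,0,0,0,0,0,1],[0,0,0.005,0,0,0,1],[0,0,0.03,0,0,0,1],[0,0,0.07,0,0,0,1],[0,0,0.11,0,0,0,1]]
  ]
}}

```text
time_s: 5.7
tcp_pos: [0.4793, -0.0308, 0.187]
ee_rot: [[-0.991, 0.133, -0.002], [0.133, 0.991, -0.0], [0.002, -0.001, -1.0]]
wrist_force: [0.9, 0.0, -0.2]
gripper_width: 0.004
```

Call:
{"method": "play_rows", "body": {
  "commands": [
    [[0,-0.045,0.02,0,0,0,1],[0,-0.09,0.04,0,0,0,1],[0,-0.135,0.04,0,0,0,1],[0,-0.18,0.04,0,0,0,1],[0,-0.18,0.04,0,0,0,1]]
  ]
}}

```text
time_s: 6.2
tcp_pos: [0.4794, -0.2146, 0.2259]
ee_rot: [[-0.99, 0.139, -0.001], [0.139, 0.99, -0.0], [0.001, -0.0, -1.0]]
wrist_force: [-0.9, 1.2, -0.7]
gripper_width: 0.006
```

Run:
```python
from h import *
b=cap("scene"); a=cap("top")
A=cv2.resize(b["image"][170:230,220:310],None,fx=6,fy=6,interpolation=2)
B=cv2.resize(a["image"][190:230,260:335],None,fx=9,fy=9,interpolation=2)
I=np.zeros((360+360-120,675+0,3),np.uint8); I[:240,:540]=A[60:300]; I[240:600]=B
cv2.imwrite("pics/c3.png",I[:,:,::-1]); np.savez("c3.npz",A=a["image"],B=b["image"]); print(r.sense()["tcp_pos"])
```

```text
[ 0.47944093 -0.21153442  0.22574994]
```

View pics/c3.png

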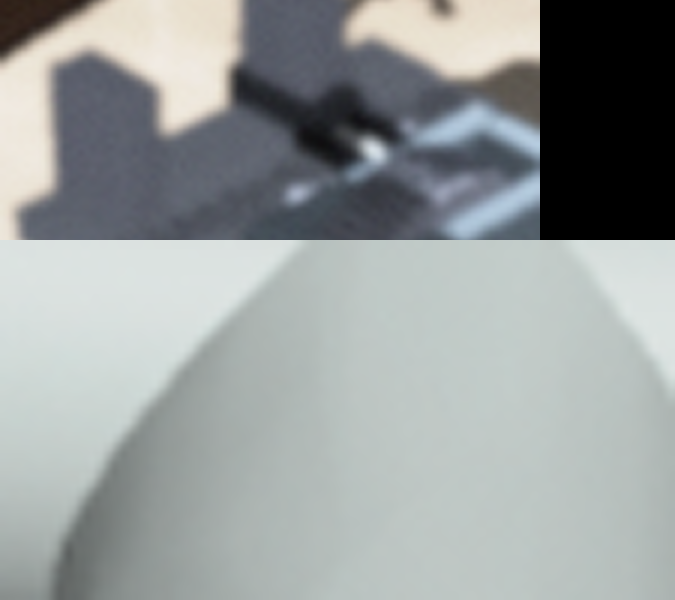

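The top view is blocked by the arm, and in the scene crop the pointer is close to the notch, with the white at (372,148). I'll clear the arm further to measure from above.

Call:
{"method": "play_rows", "body": {
  "commands": [
    [[-0.026,-0.04,0,0,0,0,1],[-0.052,-0.08,0,0,0,0,1],[-0.078,-0.12,0,0,0,0,1],[-0.104,-0.16,0,0,0,0,1],[-0.13,-0.2,0,0,0,0,1]]
  ]
}}

```text
time_s: 6.8
tcp_pos: [0.3497, -0.4108, 0.2266]
ee_rot: [[-0.992, 0.13, 0.0], [0.13, 0.992, 0.0], [-0.0, 0.0, -1.0]]
wrist_force: [1.5, 0.3, 0.1]
gripper_width: 0.004
```

Call:
{"method": "play_rows", "body": {
  "commands": [
    [[0,0,0,0,0,0,1],[0,0,0,0,0,0,1]]
  ]
}}

```text
time_s: 7.0
tcp_pos: [0.3498, -0.4104, 0.2261]
ee_rot: [[-0.991, 0.133, -0.0], [0.133, 0.991, 0.001], [0.001, 0.001, -1.0]]
wrist_force: [0.1, -0.0, 1.0]
gripper_width: 0.006
```

Run:
```python
from h import *
a=cap("top");ims=[a["image"].astype(float)]
for _ in range(5): ims.append(cap("top")["image"].astype(float))
m=np.mean(ims,0).astype(np.uint8)
bs=np.mean([cap("scene")["image"].astype(float) for _ in range(5)],0).astype(np.uint8)
A=cv2.resize(bs[180:220,240:315],None,fx=8,fy=8,interpolation=2)
B=cv2.resize(m[195:228,260:335],None,fx=8,fy=8,interpolation=2)
cv2.imwrite("pics/c4.png",np.vstack([A,B])[:,:,::-1]); np.savez("c4.npz",A=m,B=bs); print(A.shape,B.shape,r.sense()["tcp_pos"])
```

```text
(320, 600, 3) (264, 600, 3) [ 0.35021889 -0.41055604  0.22661554]
```

View pics/c4.png

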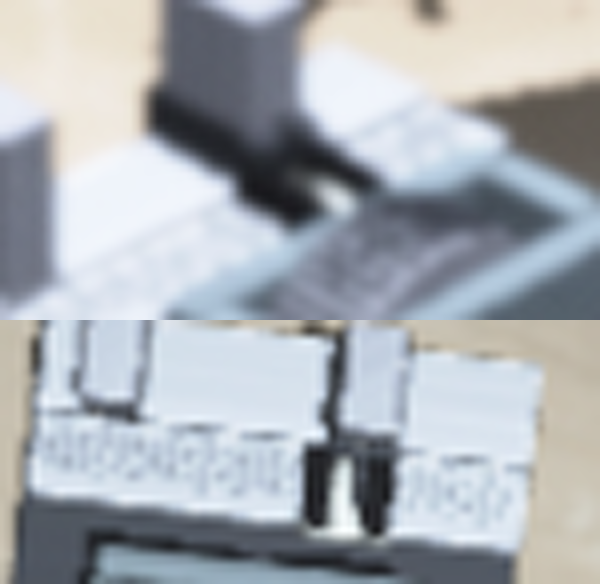

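The top crop (lower) shows the blade at (377,385) and the notch white at (347,500), narrowed at the top right. So the pointer is still slightly right of the notch middle. I'll get numbers from the intensity profiles.

```bash
cat > meas.py <<'E'
from h import *
WH=np.array([.4785,-.041]);th=np.radians(-7.7)
X=np.array([np.cos(th),np.sin(th)]);Y=np.array([-X[1],X[0]]);O=WH+.035*X
def samp(c,im,xs,ys,z):
    "mean gray along gauge-frame line y (mm) averaged over xs, at height z"
    g=cv2.cvtColor(im,cv2.COLOR_RGB2GRAY).astype(np.float32)
    out=[]
    for x in xs:
        uv=np.array([proj(c,[*(O+x/1000*X+y/1000*Y),z/1000]) for y in ys],np.float32)
        out.append(cv2.remap(g,uv[None,:,0].copy(),uv[None,:,1].copy(),cv2.INTER_LINEAR)[0])
    return np.array(out)
E
python3 - <<'E'
from meas import *
c=cap("top"); m0=cv2.imread("pics/top0.png")[:,:,::-1].copy(); m1=np.load("c4.npz")["A"]
ys=np.arange(-62,2,1.)
print("y",ys.astype(int).tolist())
for z,xs in((97,[32,36,40,44,48]),):
  for m in(m0,m1): print("blade",samp(c,m,xs,ys,z).mean(0).astype(int).tolist())
ys=np.arange(-58,-6,1.);print(ys.astype(int).tolist())
for m in(m0,m1):
  for x in(4,7,10,13,16,19,22): print(x,samp(c,m,[x],ys,69)[0].astype(int).tolist())
E
```

```text
y [-62, -61, -60, -59, -58, -57, -56, -55, -54, -53, -52, -51, -50, -49, -48, -47, -46, -45, -44, -43, -42, -41, -40, -39, -38, -37, -36, -35, -34, -33, -32, -31, -30, -29, -28, -27, -26, -25, -24, -23, -22, -21, -20, -19, -18, -17, -16, -15, -14, -13, -12, -11, -10, -9, -8, -7, -6, -5, -4, -3, -2, -1, 0, 1]
blade [219, 219, 216, 210, 206, 205, 205, 206, 207, 207, 206, 206, 206, 206, 205, 205, 205, 204, 194, 169, 137, 99, 66, 57, 68, 95, 137, 176, 198, 210, 215, 215, 215, 214, 215, 215, 216, 218, 219, 219, 219, 219, 220, 219, 219, 218, 217, 217, 217, 216, 216, 216, 216, 216, 217, 219, 219, 220, 220, 220, 219, 219, 218, 217]
blade [222, 223, 223, 223, 223, 222, 222, 221, 220, 220, 220, 220, 220, 220, 221, 221, 221, 222, 223, 223, 223, 223, 222, 222, 222, 221, 221, 216, 200, 183, 177, 184, 193, 204, 210, 211, 210, 210, 209, 209, 209, 209, 208, 208, 201, 180, 148, 112, 82, 77, 104, 144, 180, 201, 214, 220, 221, 222, 222, 222, 222, 222, 221, 221]
[-58, -57, -56, -55, -54, -53, -52, -51, -50, -49, -48, -47, -46, -45, -44, -43, -42, -41, -40, -39, -38, -37, -36, -35, -34, -33, -32, -31, -3
[... 2864 characters left out ...]
2, 222, 210, 200, 202, 208, 209, 207, 205, 209, 213, 209, 205, 207, 210, 211, 207, 198, 163, 128, 89, 52, 41, 40, 40, 40, 44, 59, 74, 81, 86, 123, 179, 210, 212, 206, 165, 122, 87, 53, 41, 40, 40, 44, 51, 109, 171]
19 [218, 223, 226, 222, 219, 220, 222, 222, 220, 220, 221, 222, 216, 211, 213, 216, 214, 209, 207, 212, 216, 215, 215, 187, 155, 114, 71, 42, 40, 39, 38, 38, 51, 65, 74, 78, 94, 144, 184, 175, 165, 130, 91, 64, 49, 40, 39, 39, 45, 50, 86, 135]
22 [217, 219, 221, 219, 215, 213, 214, 211, 203, 196, 200, 204, 212, 221, 226, 228, 228, 224, 220, 222, 224, 217, 206, 182, 144, 110, 83, 59, 58, 58, 57, 56, 62, 73, 82, 81, 80, 93, 102, 100, 92, 80, 66, 54, 47, 41, 41, 46, 55, 68, 100, 154]
```

The pointer stands at y ≈ −22.9 and the notch at ≈ −20.7, so 2.2–2.4 mm remain, or about 4 mm of roll. I'll go back for a short stroke.

Call:
{"method": "play_rows", "body": {
  "commands": [
    [[0.0142,0.041,0,0,0,0,1],[0.0284,0.082,0,0,0,0,1],[0.0427,0.123,0,0,0,0,1],[0.0569,0.164,0,0,0,0,1],[0.0711,0.204,0,0,0,0,1]]
  ]
}}

```text
time_s: 8.1
tcp_pos: [0.4214, -0.2053, 0.2268]
ee_rot: [[-0.991, 0.133, 0.001], [0.133, 0.991, -0.0], [-0.001, -0.0, -1.0]]
wrist_force: [0.8, -0.6, 0.5]
gripper_width: -0.0
```

Call:
{"method": "play_rows", "body": {
  "commands": [
    [[0.0142,0.041,0,0,0,0,1],[0.0284,0.082,0,0,0,0,1],[0.0427,0.123,0,0,0,0,1],[0.0569,0.164,-0.02,0,0,0,1],[0.0569,0.164,-0.06,0,0,0,1]]
  ]
}}

```text
time_s: 8.6
tcp_pos: [0.4825, -0.0387, 0.169]
ee_rot: [[-0.992, 0.127, 0.01], [0.127, 0.992, 0.002], [-0.01, 0.003, -1.0]]
wrist_force: [1.3, 0.2, -0.8]
gripper_width: 0.003
```

Call:
{"method": "play_rows", "body": {
  "commands": [
    [[0,0,-0.04,0,0,0,1],[0,0,-0.07,0,0,0,1],[0,0,-0.08,0,0,0,1],[0,0,-0.08,0,0,0,1]]
  ]
}}

```text
time_s: 9.0
tcp_pos: [0.4775, -0.0431, 0.0857]
ee_rot: [[-0.991, 0.133, -0.003], [0.133, 0.991, -0.001], [0.003, -0.001, -1.0]]
wrist_force: [0.0, -0.3, -0.4]
gripper_width: 0.001
```

Call:
{"method": "play_rows", "body": {
  "commands": [
    [[0,0,-0.005,0,0,0,1],[0,0,-0.0085,0,0,0,1],[0,0,-0.01,0,0,0,1],[0,0,-0.01,0,0,0,1]]
  ]
}}

```text
time_s: 9.4
tcp_pos: [0.4794, -0.0427, 0.0782]
ee_rot: [[-0.991, 0.132, 0.004], [0.132, 0.991, 0.0], [-0.004, 0.001, -1.0]]
wrist_force: [-0.5, 0.4, 6.5]
gripper_width: 0.005
```

Call:
{"method": "play_rows", "body": {
  "commands": [
    [[0.0002,0.0013,0,0,0,0,1],[0.0004,0.0026,0,0,0,0,1],[0.0005,0.004,0,0,0,0,1],[0.0005,0.004,0,0,0,0,1]]
  ]
}}

```text
time_s: 9.8
tcp_pos: [0.4799, -0.0388, 0.0785]
ee_rot: [[-0.991, 0.132, 0.004], [0.132, 0.991, 0.0], [-0.004, 0.001, -1.0]]
wrist_force: [-0.7, -1.4, 6.4]
gripper_width: 0.006
```

Call:
{"method": "play_rows", "body": {
  "commands": [
    [[0,0,0.005,0,0,0,1],[0,0,0.03,0,0,0,1],[0,0,0.07,0,0,0,1],[0,0,0.11,0,0,0,1],[0,0,0.15,0,0,0,1]]
  ]
}}

```text
time_s: 10.3
tcp_pos: [0.4779, -0.0389, 0.2286]
ee_rot: [[-0.991, 0.133, 0.0], [0.133, 0.991, 0.0], [-0.0, 0.0, -1.0]]
wrist_force: [0.2, -0.8, -0.2]
gripper_width: 0.001
```

Call:
{"method": "play_rows", "body": {
  "commands": [
    [[-0.0142,-0.041,0,0,0,0,1],[-0.0284,-0.082,0,0,0,0,1],[-0.0427,-0.123,0,0,0,0,1],[-0.0569,-0.164,0,0,0,0,1],[-0.0711,-0.205,0,0,0,0,1]]
  ]
}}

```text
time_s: 10.8
tcp_pos: [0.4063, -0.2451, 0.2272]
ee_rot: [[-0.991, 0.133, 0.001], [0.133, 0.991, 0.0], [-0.001, 0.0, -1.0]]
wrist_force: [1.0, -0.1, 0.1]
gripper_width: 0.003
```

Call:
{"method": "play_rows", "body": {
  "commands": [
    [[-0.0142,-0.041,0,0,0,0,1],[-0.0284,-0.082,0,0,0,0,1],[-0.0427,-0.123,0,0,0,0,1],[-0.0569,-0.164,0,0,0,0,1],[-0.0569,-0.164,0,0,0,0,1]]
  ]
}}

```text
time_s: 11.3
tcp_pos: [0.3485, -0.4113, 0.2264]
ee_rot: [[-0.99, 0.139, -0.0], [0.139, 0.99, -0.0], [0.0, -0.0, -1.0]]
wrist_force: [-1.1, 0.7, -0.7]
gripper_width: 0.005
```

Run:
```python
from meas import *
c=cap("top"); m=np.mean([c["image"].astype(float)]+[cap("top")["image"].astype(float) for _ in range(5)],0).astype(np.uint8)
bs=np.mean([cap("scene")["image"].astype(float) for _ in range(5)],0).astype(np.uint8)
A=cv2.resize(bs[180:220,240:315],None,fx=8,fy=8,interpolation=2)
B=cv2.resize(m[195:228,260:335],None,fx=8,fy=8,interpolation=2)
cv2.imwrite("pics/c5.png",np.vstack([A,B])[:,:,::-1]); np.savez("c5.npz",A=m,B=bs)
m0=cv2.imread("pics/top0.png")[:,:,::-1].copy(); m1=np.load("c4.npz")["A"]
# blade front shadow-edge position
ys=np.arange(-60,2,.1); 
for n,i in(("0",m0),("1",m1),("2",m)):
    p=samp(c,i,[32,36,40,44,48],ys,97).mean(0); k=p.argmin(); h=140
    k=np.where((ys<0)&(ys>-45),p,999).argmin()
    L=ys[:k][p[:k]>h][-1]; R=ys[k:][p[k:]>h][0]; print("edge",n,L,R,ys[k])
ys=np.arange(-30,-9,1.);print(ys.astype(int).tolist())
for x in(4,7,10,13,16,19): 
    a0=samp(c,m0,[x],ys,69)[0];a=samp(c,m,[x],ys,69)[0]; d=np.clip(a0-a-4,0,None)
    print(x,a.astype(int).tolist(),"d",d.astype(int).tolist(),"cen",round(float((d*ys).sum()/max(d.sum(),1)),2))
print(r.sense()["tcp_pos"],r.sense()["time_s"])
```

```text
edge 0 -42.099999999999746 -35.89999999999966 -39.299999999999706
edge 1 -15.799999999999372 -11.099999999999305 -13.399999999999338
edge 2 -13.799999999999343 -8.999999999999275 -11.199999999999307
[-30, -29, -28, -27, -26, -25, -24, -23, -22, -21, -20, -19, -18, -17, -16, -15, -14, -13, -12, -11, -10]
4 [44, 44, 49, 56, 79, 148, 209, 223, 236, 238, 238, 223, 199, 167, 118, 67, 56, 45, 43, 44, 66] d [0, 0, 0, 0, 0, 0, 0, 0, 0, 0, 0, 0, 0, 0, 0, 0, 0, 0, 0, 0, 0] cen 0.0
7 [43, 42, 42, 43, 44, 109, 173, 202, 218, 229, 232, 229, 204, 179, 129, 76, 52, 45, 42, 42, 50] d [0, 0, 0, 0, 0, 0, 5, 6, 5, 3, 1, 0, 0, 0, 0, 0, 0, 0, 0, 0, 0] cen -22.54
10 [42, 42, 42, 47, 55, 73, 97, 112, 115, 119, 163, 203, 194, 176, 136, 82, 42, 41, 41, 40, 40] d [0, 0, 0, 0, 0, 21, 62, 92, 105, 113, 69, 28, 11, 0, 0, 0, 0, 0, 0, 0, 0] cen -21.8
13 [41, 42, 43, 49, 62, 75, 88, 101, 98, 95, 122, 156, 166, 150, 128, 87, 43, 42, 41, 42, 43] d [0, 0, 0, 0, 0, 7, 53, 100, 117, 133, 105, 64, 33, 11, 0, 0, 0, 0, 0, 0, 0] cen -21.21
16 [40, 40, 40, 44, 66, 89, 97, 103, 104, 102, 110, 135, 151, 135, 119, 87, 53, 41, 40, 41, 44] d [0, 0, 0, 0, 2, 9, 49, 90, 112, 126, 118, 82, 49, 24, 0, 0, 0, 0, 0, 0, 0] cen -20.94
19 [40, 39, 38, 37, 75, 122, 136, 131, 121, 100, 84, 90, 94, 86, 77, 64, 50, 40, 40, 39, 44] d [0, 0, 0, 0, 18, 45, 70, 90, 111, 132, 147, 121, 96, 65, 30, 9, 1, 0, 0, 0, 0] cen -20.59
[ 0.35086843 -0.4072477   0.22673467] 11.85
```

View pics/c5.png

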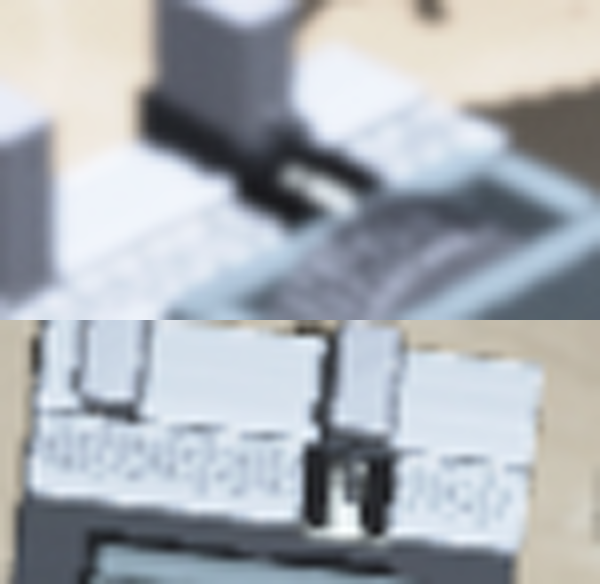

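The blade advanced another 2.1 mm. The pointer now shows inside the notch in the top crop, at about (352,480) with white on both sides, but its shadow blurs the reading. One enlarged look with predicted points will settle it.

Run:
```python
from meas import *
a=cap("top");b=cap("scene");d=np.load("c5.npz")
def panel(c,im,u0,v0,w,h,s):
    I=cv2.resize(im[v0:v0+h,u0:u0+w],None,fx=s,fy=s,interpolation=cv2.INTER_CUBIC)
    J=I.copy()
    f=lambda P:tuple(int(round((q-o+.5)*s-.5)) for q,o in zip(proj(c,P),(u0,v0)))
    W=lambda x,y,z:[*(O+x/1000*X+y/1000*Y),z/1000]
    for x in(8,20):
      cv2.circle(J,f(W(x,-20.7,69)),3,(255,0,0),-1)
      for e in(-4,4): cv2.circle(J,f(W(x,-20.7+e,63)),3,(0,200,0),-1)
    return np.hstack([I,J])
T=panel(a,d["A"],292,203,22,18,18);S=panel(b,d["B"],262,190,33,24,12)
n=min(T.shape[1],S.shape[1])
cv2.imwrite("pics/c6.png",np.vstack([T[:290,:n],S[:,:n]])[:,:,::-1]);print(T.shape,S.shape)
```

```text
(324, 792, 3) (288, 792, 3)
```

View pics/c6.png

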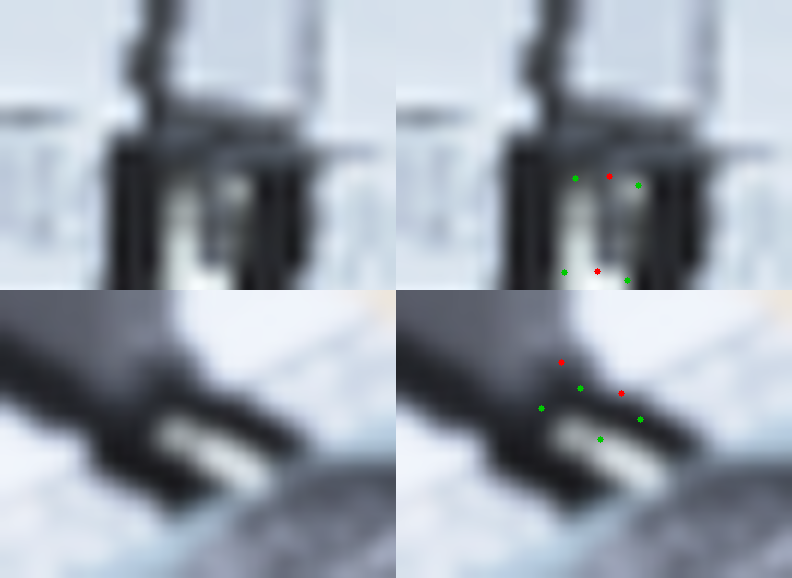

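The pointer shows at (213,235) in the top panel. The notch white spans x ≈ 163–252 (middle ≈ 207), and the predicted middle (red) is at ≈ 208. All readings put it 0–1 mm short, about 0.5 mm. There's plenty of time, so I'll do one tiny nudge of 1 mm roll.

Call:
{"method": "play_rows", "body": {
  "commands": [
    [[0.0142,0.041,0,0,0,0,1],[0.0284,0.082,0,0,0,0,1],[0.0427,0.123,0,0,0,0,1],[0.0569,0.164,0,0,0,0,1],[0.0711,0.204,0,0,0,0,1]]
  ]
}}

```text
time_s: 12.45
tcp_pos: [0.4219, -0.2021, 0.2268]
ee_rot: [[-0.991, 0.133, 0.001], [0.133, 0.991, -0.0], [-0.001, -0.0, -1.0]]
wrist_force: [0.8, -0.2, 0.5]
gripper_width: 0.001
```

Call:
{"method": "play_rows", "body": {
  "commands": [
    [[0.0142,0.041,0,0,0,0,1],[0.0284,0.082,0,0,0,0,1],[0.0427,0.123,0,0,0,0,1],[0.0569,0.164,-0.02,0,0,0,1],[0.0569,0.164,-0.06,0,0,0,1]]
  ]
}}

```text
time_s: 12.95
tcp_pos: [0.483, -0.0355, 0.169]
ee_rot: [[-0.992, 0.126, 0.01], [0.126, 0.992, 0.002], [-0.01, 0.003, -1.0]]
wrist_force: [0.1, -1.3, 0.0]
gripper_width: 0.002
```

Call:
{"method": "play_rows", "body": {
  "commands": [
    [[0,0,-0.04,0,0,0,1],[0,0,-0.07,0,0,0,1],[0,0,-0.08,0,0,0,1],[0,0,-0.08,0,0,0,1],[0,0,-0.08,0,0,0,1]]
  ]
}}

```text
time_s: 13.45
tcp_pos: [0.4797, -0.0397, 0.0878]
ee_rot: [[-0.991, 0.132, 0.003], [0.132, 0.991, 0.0], [-0.002, 0.0, -1.0]]
wrist_force: [-0.3, 0.2, 0.5]
gripper_width: 0.005
```

Call:
{"method": "play_rows", "body": {
  "commands": [
    [[0,0,-0.005,0,0,0,1],[0,0,-0.0085,0,0,0,1],[0,0,-0.01,0,0,0,1],[0,0,-0.01,0,0,0,1]]
  ]
}}

```text
time_s: 13.85
tcp_pos: [0.4796, -0.0398, 0.0779]
ee_rot: [[-0.991, 0.132, 0.003], [0.132, 0.991, 0.0], [-0.003, 0.0, -1.0]]
wrist_force: [-0.7, 1.5, 7.9]
gripper_width: 0.005
```

Call:
{"method": "play_rows", "body": {
  "commands": [
    [[0.0001,0.0005,0,0,0,0,1],[0.0001,0.001,0,0,0,0,1],[0.0001,0.001,0,0,0,0,1],[0.0001,0.001,0,0,0,0,1]]
  ]
}}

```text
time_s: 14.25
tcp_pos: [0.4797, -0.0389, 0.078]
ee_rot: [[-0.991, 0.132, 0.003], [0.132, 0.991, -0.0], [-0.003, 0.0, -1.0]]
wrist_force: [-0.1, -0.4, 6.7]
gripper_width: 0.003
```

Call:
{"method": "play_rows", "body": {
  "commands": [
    [[0,0,0.005,0,0,0,1],[0,0,0.03,0,0,0,1],[0,0,0.07,0,0,0,1],[0,0,0.11,0,0,0,1],[0,0,0.15,0,0,0,1]]
  ]
}}

```text
time_s: 14.75
tcp_pos: [0.4778, -0.0389, 0.2282]
ee_rot: [[-0.991, 0.133, -0.001], [0.133, 0.991, 0.0], [0.001, 0.0, -1.0]]
wrist_force: [0.8, 0.6, 0.3]
gripper_width: 0.006
```

Call:
{"method": "play_rows", "body": {
  "commands": [
    [[-0.0142,-0.041,0,0,0,0,1],[-0.0284,-0.082,0,0,0,0,1],[-0.0427,-0.123,0,0,0,0,1],[-0.0569,-0.164,0,0,0,0,1],[-0.0711,-0.205,0,0,0,0,1]]
  ]
}}

```text
time_s: 15.25
tcp_pos: [0.4063, -0.245, 0.2268]
ee_rot: [[-0.991, 0.133, 0.0], [0.133, 0.991, 0.0], [-0.0, 0.0, -1.0]]
wrist_force: [0.4, -0.2, -0.7]
gripper_width: 0.004
```

Call:
{"method": "play_rows", "body": {
  "commands": [
    [[-0.0142,-0.041,0,0,0,0,1],[-0.0284,-0.082,0,0,0,0,1],[-0.0427,-0.123,0,0,0,0,1],[-0.0569,-0.164,0,0,0,0,1],[-0.0569,-0.164,0,0,0,0,1]]
  ]
}}

```text
time_s: 15.75
tcp_pos: [0.3486, -0.4112, 0.2259]
ee_rot: [[-0.99, 0.139, -0.001], [0.139, 0.99, 0.0], [0.001, 0.0, -1.0]]
wrist_force: [-0.3, 0.1, -0.5]
gripper_width: 0.003
```

Run:
```python
from meas import *
c=cap("top"); m=np.mean([c["image"].astype(float)]+[cap("top")["image"].astype(float) for _ in range(5)],0).astype(np.uint8)
np.savez("c7.npz",A=m); m2=np.load("c5.npz")["A"]; m0=cv2.imread("pics/top0.png")[:,:,::-1].copy()
I=cv2.resize(m[203:221,292:314],None,fx=20,fy=20,interpolation=cv2.INTER_CUBIC)
J=cv2.resize(m[180:290,230:340],None,fx=3.27,fy=3.27,interpolation=2)[:360,:340]
cv2.imwrite("pics/c7.png",np.hstack([I,J])[:,:,::-1])
ys=np.arange(-60,2,.1)
for i in(m2,m):
    p=samp(c,i,[32,36,40,44,48],ys,97).mean(0); k=np.where((ys<0)&(ys>-45),p,999).argmin()
    print("edge",ys[:k][p[:k]>140][-1],ys[k:][p[k:]>140][0])
ys=np.arange(-26,-15,.5);print(ys.tolist())
for x in(10,13,16):
    print(x,(samp(c,m,[x],ys,69)[0]/samp(c,m0,[x],ys,69)[0]).round(2).tolist())
print(r.sense()["tcp_pos"],r.sense()["time_s"],r.sense()["wrist_force"])
```

```text
edge -13.799999999999343 -8.999999999999275
edge -13.49999999999934 -8.499999999999268
[-26.0, -25.5, -25.0, -24.5, -24.0, -23.5, -23.0, -22.5, -22.0, -21.5, -21.0, -20.5, -20.0, -19.5, -19.0, -18.5, -18.0, -17.5, -17.0, -16.5, -16.0, -15.5]
10 [1.0, 0.9300000071525574, 0.7900000214576721, 0.7200000286102295, 0.6700000166893005, 0.6399999856948853, 0.6100000143051147, 0.5799999833106995, 0.550000011920929, 0.5299999713897705, 0.5099999904632568, 0.5600000023841858, 0.6100000143051147, 0.6499999761581421, 0.6899999976158142, 0.7099999785423279, 0.7200000286102295, 0.7300000190734863, 0.75, 0.7599999904632568, 0.7699999809265137, 0.800000011920929]
13 [1.0199999809265137, 1.0199999809265137, 0.8799999952316284, 0.7300000190734863, 0.6399999856948853, 0.5799999833106995, 0.5299999713897705, 0.5099999904632568, 0.49000000953674316, 0.4699999988079071, 0.44999998807907104, 0.46000000834465027, 0.5099999904632568, 0.5600000023841858, 0.6200000047683716, 0.6800000071525574, 0.7099999785423279, 0.7599999904632568, 0.8100000023841858, 0.8799999952316284, 0.9399999976158142, 0.9599999785423279]
16 [1.0199999809265137, 1.0199999809265137, 1.0199999809265137, 0.8700000047683716, 0.75, 0.6600000262260437, 0.5899999737739563, 0.5400000214576721, 0.5099999904632568, 0.4699999988079071, 0.4300000071525574, 0.4000000059604645, 0.44999998807907104, 0.5199999809265137, 0.5899999737739563, 0.6700000166893005, 0.7300000190734863, 0.7699999809265137, 0.8199999928474426, 0.8899999856948853, 0.9700000286102295, 1.0099999904632568]
[ 0.35095828 -0.40679736  0.22671625] 16.05 [ 0.80289117 -0.7044751  -0.10440079]
```

View pics/c7.png

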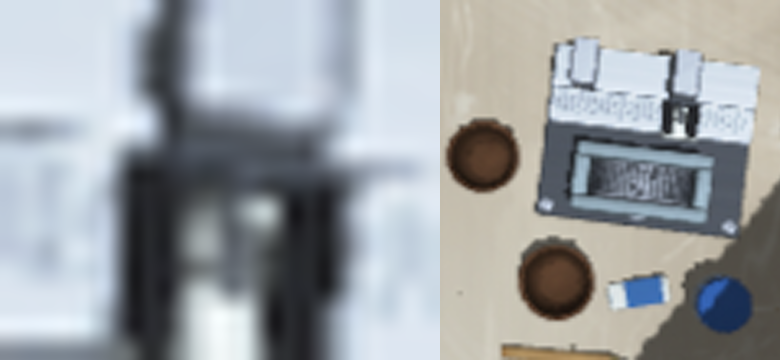

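The pointer now stands in the middle of the notch, at crop x ≈ 235 with white from about 180 to 280. The cups, eraser, jar and needle tool are where they were. Handing in.

```bash
python3 -c "
from station import r
print(r.finish_job())"
```

```text
the job is handed in; nothing more can be done
None
```

The jaw gauge is set: the pointer stands in the notch of the gauge mark, within about 0.5 mm of its middle. I handed the job in at about 16 s of the 48 s allowed.

- **Rolling:** I pressed the shut fingertips on the top of the wheel with about 6–8 N and rolled it towards closing in four strokes: 24, 20, 4 and 1 mm. The jaw travelled about 28 mm, moved only by the wheel, and the finger is off and clear.
- **Last check:** In the top view the pointer was at y ≈ −20.8 mm and the notch middle at ≈ −20.6 mm in the gauge's frame. There was white on both sides of the pointer.
- **Surroundings:** The cups, eraser, jar and needle tool looked unmoved in the last picture; I judged this by eye.
- **Disagreement:** The pointer's shadow blurs the picture. Before the last 1 mm stroke, separate readings put the pointer anywhere from 0 to 1 mm short, so I corrected by the middle of that range. The scene camera was too coarse to confirm it independently.

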